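# Snap the poster frame shut, rail by rail

## Robot

A 7-joint arm with a two-finger parallel gripper is mounted at the origin on the work surface. World frame = base frame: x ahead of the robot, y to its left, z up, the work surface at z = 0. Lengths are in mm, angles in rad, forces in N, time in s.
With the tool pointing down it reaches from about 400 to 875 mm from the base axis. Payload 4.4 kg.
Tool frame: the origin (TCP) lies where the fingers leave the gripper's body, on its centre line; the fingertips stand 73 mm ahead of it and the grasp point (between the pads) lies 54 mm ahead of it; z points along the fingers, y is the line along which they close (so a half turn about z gives the same grasp; the last joint's range is limited). The gripper opens to 85 mm and grips with 20 to 120 N. Pads are 22 mm wide; open, the fingers measure 114 mm over their backs; the gripper's body (76 mm by 85 mm) begins 54 mm behind the grasp point. The pads swing forward as they close: fully open they stand 13 mm farther back than shut.
Start: joints at [-1.224, 0.628, 0.038, 1.517, -0.027, 0.996, -0.02], TCP at [260.745, 595.423, 303.913] pointing down, gripper open.
Joint ranges: [-3.06, 3.06], [-0.37, 2.12], [-1.25, 1.32], [0.18, 2.47], [-1.1, 4.24], [0.23, 1.98], [-2.94, 2.94]. Speed limits (rad/s): [2.57, 2.57, 3.14, 3.14, 3.14, 3.14, 3.14].

## Interface

Orientations are given as [roll, pitch, yaw] about the fixed x, y, z axes, in that order (R = Rz(yaw) Ry(pitch) Rx(roll)).
In Python, from cell import ctrl gives the robot as it stands.
- The arm moves only by the tool send_rows, never from a script. Its argument "rows" is a list that holds one entry, the list of rows, each a list of 6 numbers: the shift along the tool's x, y, z in cm, then the turn, a rotation vector about the tool's x, y, z in rad. In form: [[[tx, ty, tz, wx, wy, wz], ...]]. A call has 1 to 10 rows; each row is the pose to reach, as a shift and turn from the pose commanded when the call began, along the tool's axes at that moment; what a row does not reach only later rows make up. A row lasts 1/10 s, in which the tool goes at most 50 mm and 8.59 degrees, less where a joint would pass 70% of its speed; a pose out of reach is approached as far as the arm can. A call with a gripper value outside its range is refused whole. "grip" is the closure in counts, from 0 (fully open) to 255 (shut), set as the call begins (left out, the last holds). The fingers move at their own pace and stop on an object; the grip force is fixed at half the most. Time passes only in rows, so rows that repeat a pose let the fingers close. It gives the time, the measured TCP pose, the force, the opening and the grip force at its end, in the units of the state.
- ctrl.read_state(): the state, without advancing time (a new reading comes with each control period).
- ctrl.get_image(name): name is "side" or "top"; returns a dict with "pixels" (400x640x3 uint8, red, green, blue), "fx", "fy", "cx", "cy" (pixels), "extrinsics" (4x4, takes a point from camera to world coordinates). Camera axes: x right, y up, looking along -z (the intrinsics and any distortion apply to the point x, -y, -z); pixel columns grow to the right and rows downward; lengths in mm; the calibration is good to about 2 mm. A picture is of the moment at which its call begins. There is no depth.
- ctrl.finish_job(): hands the job in; it is judged then, once.
The state is a dict: "clock": time; "qpos": joint angles; "qd": joint speeds; "tau": joint torques, N m; "eef_pos": TCP position; "tool_rot": TCP orientation; "force": force on the tool from outside, world axes, zero at the start; "torque": the same for the moment, N m; "width": finger opening in mm; "gripper_force": force on a finger pad.
Only numpy, scipy, OpenCV 4.12 (cv2) and the standard library are available. Lean on these libraries where they do the work, as an engineer would, in place of code of your own. Each camera call takes 0.05 s, during which the arm holds its last target. There are 200 camera calls.

## Task

The poster is lying in the snap frame of the plywood hanging sign and the frame's four hinged rails stand open. Shut the frame with light pushes of the fingertips, gripping nothing: tip the top rail (at the end with the two screw eyes) inwards until it snaps shut so that the sheet is held, then the bottom rail to draw it straight, then the left rail and last the right rail, left and right as seen with the top up. Do not shove, lift or lean on the sign, and leave the tin, the tape and the brush beside it alone.

Things in the scene. Friction and masses are not known exactly. Their poses are not given: they have to be found in the camera images.
- sign: Hanging sign lying loose, face up: plywood board 320 x 258 x 22 mm, in all about 2.4 kg, with an aluminium snap frame fixed to its face. Origin: centre of the underside; x along the 320 mm length to the sign's top, y to its left (seen from above, top away from you), z up. Two dark steel screw eyes sticking 35 mm out of the edge, 85 mm either side of the middle, mark the top end.
- frame_center (a point): Centre of the snap frame, at the height of its hinges, 28 mm above the board's underside; axes as the sign's. The frame is 240 mm (x) by 178 mm (y) outside and 6 mm high without its rails; 40 mm of bare board lies all round it. The hinge lines are its outer edges: top rail x = +120, bottom x = -120, left y = +89, right y = -89 mm from here.
- top_rail (a joint): Hinge angle of the top rail (short, at the end with the screw eyes): 0 = shut, 1.85 rad = open on its stop, as at the start. An over-centre spring holds it either way: pushed inwards from outside the free edge resists with about 1.5 N (more when pushed nearer the hinge); below 1.0 rad it snaps shut by itself and stays.
- bottom_rail (a joint): Hinge angle of the bottom rail (short, at the opposite end): 0 = shut, 1.85 rad = open on its stop, as at the start. An over-centre spring holds it either way: pushed inwards from outside the free edge resists with about 1.5 N (more when pushed nearer the hinge); below 1.0 rad it snaps shut by itself and stays.
- left_rail (a joint): Hinge angle of the left rail (long, on the sign's +y side): 0 = shut, 1.85 rad = open on its stop, as at the start. An over-centre spring holds it either way: pushed inwards from outside the free edge resists with about 1.5 N (more when pushed nearer the hinge); below 1.0 rad it snaps shut by itself and stays.
- right_rail (a joint): Hinge angle of the right rail (long, on its -y side): 0 = shut, 1.85 rad = open on its stop, as at the start. An over-centre spring holds it either way: pushed inwards from outside the free edge resists with about 1.5 N (more when pushed nearer the hinge); below 1.0 rad it snaps shut by itself and stays.
- top_rail_edge (a point): Middle of the free edge of the top rail, which moves with it. The rail is an aluminium cover strip 25 mm wide, 4.6 mm thick, mitred at the ends. Open it stands up and leans 16 degrees outwards: this edge is 24 mm above its hinge and 7 mm outside it. Shut it lies flat inwards from the hinge, its face 5 mm above the hinge line.
- bottom_rail_edge (a point): Middle of the free edge of the bottom rail, which moves with it. The rail is an aluminium cover strip 25 mm wide, 4.6 mm thick, mitred at the ends. Open it stands up and leans 16 degrees outwards: this edge is 24 mm above its hinge and 7 mm outside it. Shut it lies flat inwards from the hinge, its face 5 mm above the hinge line.
- left_rail_edge (a point): Middle of the free edge of the left rail, which moves with it. The rail is an aluminium cover strip 25 mm wide, 4.6 mm thick, mitred at the ends. Open it stands up and leans 16 degrees outwards: this edge is 24 mm above its hinge and 7 mm outside it. Shut it lies flat inwards from the hinge, its face 5 mm above the hinge line.
- right_rail_edge (a point): Middle of the free edge of the right rail, which moves with it. The rail is an aluminium cover strip 25 mm wide, 4.6 mm thick, mitred at the ends. Open it stands up and leans 16 degrees outwards: this edge is 24 mm above its hinge and 7 mm outside it. Shut it lies flat inwards from the hinge, its face 5 mm above the hinge line.
- tin: Bystander: a closed tin of enamel, 62 mm across, 66 mm high, standing on the bench to one side of the sign. Origin: centre of its underside.
- tape: Bystander: a roll of masking tape lying flat, 92 mm across, 24 mm high, to one side of the sign. Origin: centre of its underside.
- brush: Bystander: a flat paint brush 190 mm long and about 20 mm high lying on the bench beside the sign. Origin: under its middle; x along it.

How it is judged (in metres and radians):
On the way, in this order (a step that is already met when the one before it is completed fails the run):
1. the top rail is shut, the others not yet (value of joint top_rail below 0.1 rad and value of joint each of bottom_rail, left_rail, right_rail above 0.6 rad), for 0.1 s.
2. the bottom rail is shut, the others not yet (value of joint bottom_rail below 0.1 rad and value of joint each of left_rail, right_rail above 0.6 rad), for 0.1 s.
3. the left rail is shut, the others not yet (value of joint left_rail below 0.1 rad and value of joint right_rail above 0.6 rad), for 0.1 s.
4. the right rail is shut (value of joint right_rail below 0.1 rad), for 0.1 s.
At the end, for the whole second after the job is handed in: All four rails are shut (hinge angle below 0.1 rad), having been shut in the order top, bottom, left, right; the sign lies at rest flat on the bench within 20 mm of where it was, and the tin, tape and brush are within 20 mm of where they were (value of joint each of top_rail, bottom_rail, left_rail, right_rail below 0.1 rad and distance of each of sign, tin, tape, brush from where it was at the start of the episode below 0.02 m and linear speed of sign below 0.01 m/s and height (world z) of sign below 0.004 m); the robot touches nothing.
It fails at once if the sign or its rails are pushed harder than a light push (over 25 N), or gripped (contact force between any of the fingers, the arm and sign above 25 N).
It fails at once if the sign is lifted (over 6 mm), tipped or shoved over 20 mm (height (world z) of sign above 0.006 m or angle between sign's own z axis and vertical above 0.05 rad or distance of sign from where it was at the start of the episode above 0.02 m).
It fails at once if the tin, the tape or the brush is moved over 20 mm (distance of any of tin, tape, brush from where it was at the start of the episode above 0.02 m).
It also fails if it takes over 54 s, if anything falls off the work surface, if the arm or the gripper's body presses on something with over 40 N, if the wrist force passes 120 N, or if a joint passes its speed limit or range.

## Working session

There is one attempt and no reset: what is moved stays moved. The work goes in short steps, Python scripts to look and compute and a tool call to move; the robot and the scene stay as the last step left them, time stands still between calls to the robot, and variables do not carry over. Pictures are saved under pics/ and viewed, at most 10 in all, crops included, and the job is handed in when it is done.

Besides the shell and the picture viewer there is one more tool, called after "Request:" in YAML: its name, and indented under it one key for each argument. send_rows: Moves the arm, as the interface text tells. Its arguments: {"type":"object","properties":{"rows":{"type":"array","items":{"type":"array","items":{"type":"array","items":{"type":"number"}}}},"grip":{"type":"number"}},"required":["rows"]}

```bash
mkdir -p pics
python3 - <<'E'
from cell import ctrl
import cv2
for n in("top","side"):
    g=ctrl.get_image(n); cv2.imwrite(f"pics/{n}0.png",g["pixels"][:,:,::-1]); print(n,g["fx"],g["fy"],g["cx"],g["cy"],g["extrinsics"], [k for k in g])
print(ctrl.read_state())
E
```

```text
top 518.1706161513443 518.1706161513443 316.35869095898113 201.84808416656807 [[ 1.19849839e-02  9.87442499e-01 -1.57523559e-01  3.10513919e+02]
 [-9.99842885e-01  1.38918850e-02  1.10100150e-02  1.73398830e+01]
 [ 1.30600559e-02  1.57366855e-01  9.87453851e-01  1.50384427e+03]
 [ 0.00000000e+00  0.00000000e+00  0.00000000e+00  1.00000000e+00]] ['pixels', 'fx', 'fy', 'cx', 'cy', 'extrinsics']
side 430.590765610295 430.590765610295 320.2323382559273 203.64327092835433 [[ 7.41455798e-01  4.00893740e-01 -5.38077605e-01  5.68745054e+01]
 [-6.70808912e-01  4.23637637e-01 -6.08725354e-01 -5.68121948e+02]
 [-1.60842588e-02  8.12290196e-01  5.83031676e-01  5.94090924e+02]
 [ 0.00000000e+00  0.00000000e+00  0.00000000e+00  1.00000000e+00]] ['pixels', 'fx', 'fy', 'cx', 'cy', 'extrinsics']
{'clock': 0.1, 'qpos': array([-1.22379634,  0.62927108,  0.03840394,  1.51828087, -0.02699308,
        0.99630682, -0.02001495]), 'qd': array([-1.42471015e-03, -1.70577431e-03, -2.71948507e-05, -2.50279619e-03,
        1.94535312e-04,  5.93651161e-05, -3.57894743e-04]), 'tau': array([ 2.77928651e-03, -5.64538157e+01,  1.23029765e+00, -1.93974227e+01,
        1.12881640e-02,  5.44244918e-03,  5.56645503e-06]), 'eef_pos': array([260.53789986, 595.01371138, 303.06477231]), 'tool_rot': array([-3.13984312e+00,  8.68669421e-07,  2.72881422e+00]), 'force': array([ 0.51519602,  0.09458577, -0.05247119]), 'torque': array([-0.00239948, -0.00796161, -0.02096576]), 'gripper_force': 0.0, 'width': 85.77058816733934}
```

View pics/top0.png

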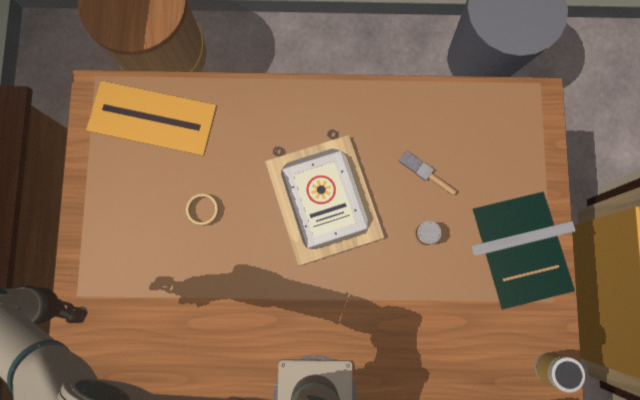

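View pics/side0.png

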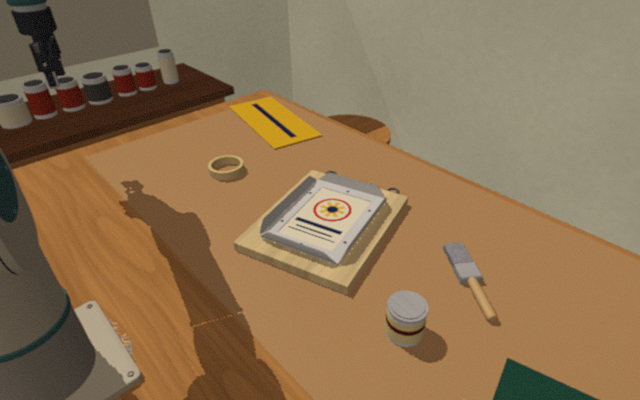

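The sign lies at about (325,200) in the top view with its eyes at (278,151) and (333,133). The tape is at (203,209), the tin at (429,232) and the brush at (428,172). I'll enlarge the sign.

```bash
python3 - <<'E'
import cv2
a=cv2.imread("pics/top0.png")[125:275,255:395]; cv2.imwrite("pics/c0.png",cv2.resize(a,None,fx=4,fy=4,interpolation=cv2.INTER_CUBIC))
E
cat > h.py <<'E'
from cell import ctrl
import numpy as np, cv2
def ray(g,u,v,z):
    E=g["extrinsics"]; d=E[:3,:3]@np.array([(u-g["cx"])/g["fx"],-(v-g["cy"])/g["fy"],-1]); o=E[:3,3]
    return o+d*(z-o[2])/d[2]
def proj(g,p):
    E=g["extrinsics"]; c=E[:3,:3].T@(np.array(p)-E[:3,3]); return np.array([g["cx"]+g["fx"]*c[0]/-c[2], g["cy"]-g["fy"]*c[1]/-c[2]])
E
```

```text
(no output)
```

View pics/c0.png

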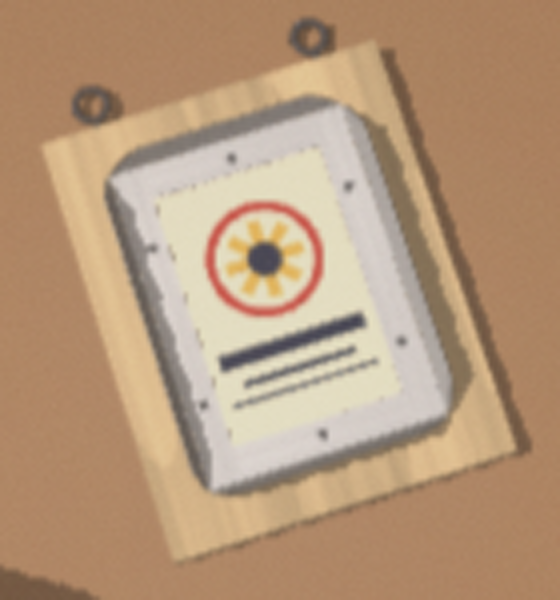

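The board's corners in the crop are at (42,146) TL, (377,40) TR, (518,452) BR and (176,562) BL, with the eyes beyond the top edge.

Run:
```python
from h import *
g=ctrl.get_image("top")
C=np.array([(42,146),(377,40),(518,452),(176,562)])/4+[255-.375,125-.375]
P=np.array([ray(g,u,v,22) for u,v in C]); print(P)
M=np.array([(160,129),(160,-129),(-160,-129),(-160,129)],float)
A=cv2.estimateAffinePartial2D(M,P[:,:2])[0]; print(A)
c=P.mean(0)[:2]; yaw=np.arctan2(A[1,0],A[0,0]); print("c",c,"yaw",yaw,"scale",np.hypot(A[0,0],A[1,0]))
x=np.array([np.cos(yaw),np.sin(yaw)]);y=np.array([-x[1],x[0]])
for n,(a,b) in dict(top=(127,0),bottom=(-127,0),left=(0,96),right=(0,-96)).items():
    p=c+a*x+b*y; print(n,p,np.hypot(*p))
for n,(u,v,z) in dict(tape=(203,209,24),tin=(429,232,66),brush=(428,172,10)).items(): print(n,ray(g,u,v,z))
g2=ctrl.get_image("side")
for m in M: print(proj(g2,[*(c+m[0]*x+m[1]*y),22]))
```

```text
[[ 665.56634704  152.32433341   22.        ]
 [ 749.71850047  -93.00654149   22.        ]
 [ 445.69138959 -194.88076365   22.        ]
 [ 364.26439984   48.99178563   22.        ]]Traceback (most recent call last):
  File "<stdin>", line 6, in <module>
cv2.error: OpenCV(4.12.0) /io/opencv/modules/calib3d/src/ptsetreg.cpp:1108: error: (-215:Assertion failed) count >= 0 && to.checkVector(2) == count in function 'estimateAffinePartial2D'
```

Run:
```python
from h import *
g=ctrl.get_image("top")
C=np.array([(42,146),(377,40),(518,452),(176,562)])/4+[255-.375,125-.375]
P=np.array([ray(g,u,v,22) for u,v in C])
M=np.array([(160,129),(160,-129),(-160,-129),(-160,129)],float)
c=P.mean(0)[:2]; H=((P[:,:2]-c).T@M); yaw=np.arctan2(H[1,0]-H[0,1],H[0,0]+H[1,1]); print("c",c,"yaw",yaw)
x=np.array([np.cos(yaw),np.sin(yaw)]);y=np.array([-x[1],x[0]])
print("res",(P[:,:2]-c)@np.array([x,y]).T-M)
for n,(a,b) in dict(top=(127,0),bottom=(-127,0),left=(0,96),right=(0,-96)).items():
    p=c+a*x+b*y; print(n,p,np.hypot(*p))
for n,(u,v,z) in dict(tape=(203,209,24),tin=(429,232,66),brush=(428,172,10)).items(): print(n,ray(g,u,v,z))
g2=ctrl.get_image("side")
for m in M: print(proj(g2,[*(c+m[0]*x+m[1]*y),22]))
```

```text
c [556.31015923 -21.64279652] yaw 0.326653383419984
res [[-0.69938254  0.71040879]
 [ 0.2823422  -0.65007263]
 [-0.35717775  0.41741567]
 [ 0.77421809 -0.47775183]]
top [676.59458866  19.10835117] 676.8643634324599
bottom [436.02572981 -62.39394422] 440.4672988236412
left [525.50614208  69.28086666] 530.0533405693188
right [ 587.11417639 -112.56645971] 597.8078821570768
tape [521.15896655 326.77949327  24.        ]
tin [ 459.06319546 -314.23147576   66.        ]
brush [ 642.77135223 -328.15290693   10.        ]
[311.69708079 170.48579741]
[408.24137299 197.43225314]
[346.88105652 287.87762951]
[232.73874239 243.19794662]
```

The pose fits: residuals are under 1 mm and the side view agrees. I'll close the gripper and turn so that tool x = sign y and tool y = sign x.

Request:
send_rows:
  rows:
    - [[-3.8,-2.0,0,0,0,0.083],[-7.6,-4.0,0,0,0,0.166],[-11.4,-6.1,0,0,0,0.25],[-15.2,-8.1,0,0,0,0.333],[-19,-10.2,0,0,0,0.416],[-22.8,-12.2,0,0,0,0.5],[-26.6,-14.2,0,0,0,0.583],[-30.4,-16.2,0,0,0,0.666],[-34.2,-18.2,0,0,0,0.75],[-38,-20.3,0,0,0,0.832]]
  grip: 255

```text
clock: 1.25
eef_pos: [528.2, 255.8, 304.0]
tool_rot: [3.141, -0.0, 1.894]
force: [0.3, 1.5, 0.1]
width: -0.1
gripper_force: 0.0
```

```bash
cat >> h.py <<'E'
c=np.array([556.3,-21.6]);W=0.3267
X=np.array([np.cos(W),np.sin(W)]);Y=np.array([-X[1],X[0]])
def st():
    s=ctrl.read_state(); d=s["eef_pos"][:2]-c; F=s["force"]
    print("t",round(s["clock"],2),"sign xy",(d@X).round(1),(d@Y).round(1),"tip z",round(s["eef_pos"][2]-73,1),"rot",s["tool_rot"].round(4),"yawerr",round(s["tool_rot"][2]-W-np.pi/2,4),"F",F.round(1),"w",s["width"],"q7",s["qpos"][6])
E
python3 -c "from h import *;st()"
```

```text
t 1.25 sign xy 62.4 271.7 tip z 231.0 rot [ 3.1413e+00 -3.0000e-04  1.8937e+00] yawerr -0.0038 F [0.3 1.5 0.1] w -0.14325764955063713 q7 -0.005673413228271736
```

Request:
send_rows:
  rows:
    - [[-4.5,1.7,0,0,0,0],[-9,3.4,0,0,0,0],[-13.5,5.1,0,0,0,0],[-18,6.8,0,0,0,0],[-22.5,8.5,2,0,0,0],[-27,10,5,0,0,0],[-27,10,9,0,0,0],[-27,10,12,0,0,0],[-27,10,13,0,0,0],[-27,10,13,0,0,0]]

```text
clock: 2.25
eef_pos: [707.6, 33.8, 172.2]
tool_rot: [-3.138, -0.001, 1.897]
force: [0.0, 0.4, 0.3]
width: -0.0
gripper_force: 0.0
```

Run:
```python
from h import *
st()
for n in("top","side"):
    g=ctrl.get_image(n); a=g["pixels"][:,:,::-1]
    a=a[110:260,240:390] if n=="top" else a[110:310,220:440]
    cv2.imwrite(f"pics/{n}1.png",cv2.resize(a,(600,600) if n=="top" else (660,600),interpolation=cv2.INTER_CUBIC))
```

```text
t 2.25 sign xy 161.1 3.9 tip z 99.2 rot [-3.1384e+00 -1.3000e-03  1.8972e+00] yawerr -0.0003 F [0.  0.4 0.3] w -0.04907656126068209 q7 0.4166405393594216
```

View pics/side1.png

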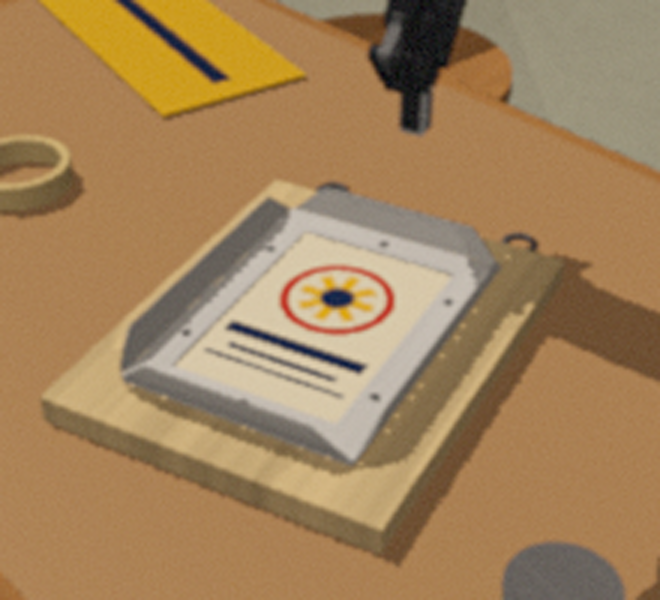

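The fingertip (crop 415,130) stands above the board just outside the top rail, as wanted. Descend next.

Request:
send_rows:
  rows:
    - [[-0.4,0,1.5,0,0,0],[-0.4,0,3,0,0,0],[-0.4,0,4.2,0,0,0],[-0.4,0,5,0,0,0],[-0.4,0,5.3,0,0,0],[-0.4,0,5.3,0,0,0]]

```text
clock: 2.95
eef_pos: [709.6, 29.6, 120.1]
tool_rot: [-3.141, -0.0, 1.897]
force: [-0.3, 0.8, 0.5]
width: -0.4
gripper_force: 0.0
```

```bash
python3 -c "from h import *;st()"
```

```text
t 2.95 sign xy 161.6 -0.7 tip z 47.1 rot [-3.1406e+00 -3.0000e-04  1.8969e+00] yawerr -0.0006 F [-0.3  0.8  0.5] w -0.3907065850924922 q7 0.4326253071444036
```

Request:
send_rows:
  rows:
    - [[0,-0.6,0.3,0,0,0],[0,-1.2,0.3,0,0,0],[0,-1.7,0.3,0,0,0],[0,-2.2,0.3,0,0,0],[0,-2.7,0.3,0,0,0],[0,-3.2,0.3,0,0,0]]

```text
clock: 3.55
eef_pos: [681.2, 19.7, 119.3]
tool_rot: [3.136, 0.001, 1.897]
force: [2.6, -0.1, 1.9]
width: 0.1
gripper_force: 1.4
```

```bash
python3 -c "from h import *;st()"
```

```text
t 3.55 sign xy 131.5 -1.0 tip z 46.3 rot [3.1364e+00 1.0000e-03 1.8971e+00] yawerr -0.0004 F [ 2.6 -0.1  1.9] w 0.12815268987469372 q7 0.4558296345473646
```

Request:
send_rows:
  rows:
    - [[0,-0.5,0,0,0,0],[0,-1.0,0,0,0,0],[0,-1.5,0,0,0,0],[0,-1.9,0,0,0,0],[0,-1.9,0,0,0,0],[0,-1.9,0,0,0,0]]

```text
clock: 4.15
eef_pos: [661.4, 13.1, 117.7]
tool_rot: [-3.141, -0.0, 1.897]
force: [0.2, 0.1, 0.1]
width: 0.2
gripper_force: 0.0
```

Run:
```python
from h import *
st()
g=ctrl.get_image("side"); a=g["pixels"][110:310,220:440,::-1]
cv2.imwrite("pics/side2.png",cv2.resize(a,(660,600),interpolation=cv2.INTER_CUBIC))
```

```text
t 4.15 sign xy 110.6 -0.8 tip z 44.7 rot [-3.1411e+00 -2.0000e-04  1.8967e+00] yawerr -0.0008 F [0.2 0.1 0.1] w 0.22690908725697445 q7 0.46885232119234943
```

View pics/side2.png

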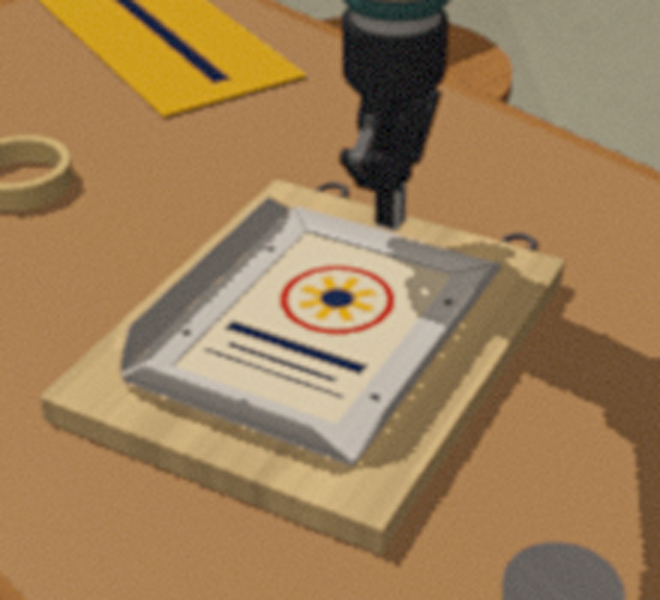

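The top rail lies flat (crop 390,240) and the other three stand. Next I'll go over the sign to the bottom side.

Request:
send_rows:
  rows:
    - [[0,0,-2,0,0,0],[0,0,-4,0,0,0],[0,-4,-4.5,0,0,0],[0,-8,-4.5,0,0,0],[0,-12.5,-4.5,0,0,0],[0,-17,-4.5,0,0,0],[0,-21.5,-4.5,0,0,0],[0,-25,-4.5,0,0,0],[0,-26.8,-4.5,0,0,0],[0,-26.8,-4.5,0,0,0]]

```text
clock: 5.2
eef_pos: [405.1, -73.5, 163.1]
tool_rot: [-3.139, -0.001, 1.894]
force: [1.1, 0.9, -0.5]
width: 0.0
gripper_force: 0.0
```

```bash
python3 -c "from h import *;st()"
```

```text
t 5.2 sign xy -159.8 -0.6 tip z 90.1 rot [-3.139e+00 -1.100e-03  1.894e+00] yawerr -0.0034 F [ 1.1  0.9 -0.5] w 0.008677850414619784 q7 0.6778568255320688
```

Request:
send_rows:
  rows:
    - [[0,0,1.5,0,0,0],[0,0,3,0,0,0],[0,0,4.2,0,0,0],[0,0,4.5,0,0,0],[0,0,4.5,0,0,0]]

```text
clock: 5.7
eef_pos: [409.2, -72.1, 116.9]
tool_rot: [3.142, 0.001, 1.898]
force: [-0.2, -0.1, -0.7]
width: 0.2
gripper_force: 0.0
```

```bash
python3 -c "from h import *;st()"
```

```text
t 5.7 sign xy -155.5 -0.7 tip z 43.9 rot [3.1416e+00 9.0000e-04 1.8976e+00] yawerr 0.0001 F [-0.2 -0.1 -0.7] w 0.17733610066946082 q7 1.3101307564177687
```

Request:
send_rows:
  rows:
    - [[0,0.5,0,0,0,0],[0,1.0,0,0,0,0],[0,1.5,0,0,0,0],[0,2.0,0,0,0,0],[0,2.5,0,0,0,0],[0,3.0,0,0,0,0]]

```text
clock: 6.3
eef_pos: [434.7, -63.5, 118.4]
tool_rot: [-3.139, -0.001, 1.896]
force: [-6.1, -3.4, 17.6]
width: 0.2
gripper_force: 10.5
```

```bash
python3 -c "from h import *;st();print(ctrl.read_state()['qpos'].round(2))"
```

```text
t 6.3 sign xy -128.6 -0.7 tip z 45.4 rot [-3.1394e+00 -9.0000e-04  1.8958e+00] yawerr -0.0017 F [-6.1 -3.4 17.6] w 0.23399574277399987 q7 1.2487597041592464
[-0.16  0.72  0.35  2.24 -0.84  0.31  1.25]
```

Request:
send_rows:
  rows:
    - [[0,0.5,0,0,0,0],[0,1.0,0,0,0,0],[0,1.4,0,0,0,0],[0,1.4,0,0,0,0],[0,1.4,0,0,0,0]]

```text
clock: 6.8
eef_pos: [449.5, -58.5, 117.8]
tool_rot: [-3.142, -0.0, 1.897]
force: [0.0, 0.6, -0.2]
width: -0.2
gripper_force: 0.0
```

Run:
```python
from h import *
st()
g=ctrl.get_image("side"); a=g["pixels"][110:310,220:440,::-1]
cv2.imwrite("pics/side3.png",cv2.resize(a,(660,600),interpolation=cv2.INTER_CUBIC))
```

```text
t 6.8 sign xy -113.0 -0.6 tip z 44.8 rot [-3.1415 -0.      1.8972] yawerr -0.0003 F [ 0.   0.6 -0.2] w -0.15360342129607724 q7 1.221973559768638
```

View pics/side3.png

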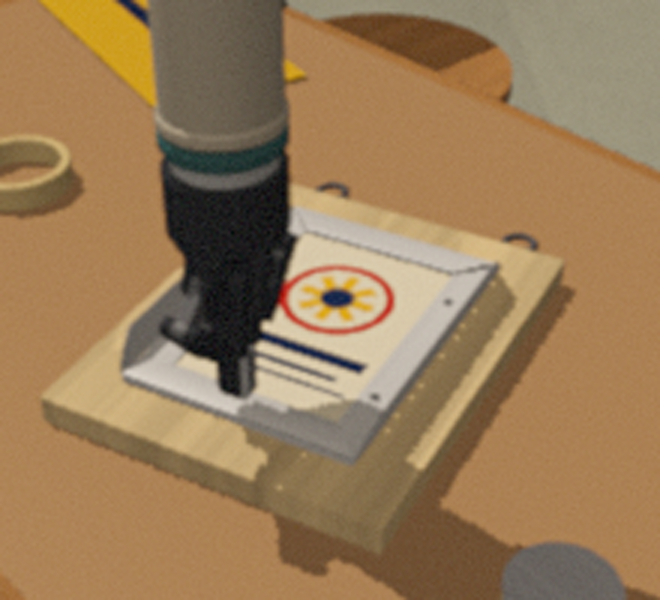

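The bottom rail is flat too (crop 250,415), though the push force reached 17 N upwards. For the side rails I'll push higher up and slower. Over to the left.

Request:
send_rows:
  rows:
    - [[0,0,-2,0,0,0],[0,0,-4,0,0,0],[2.5,2.3,-5,0,0,0],[5.5,5,-5,0,0,0],[8.5,7.7,-5,0,0,0],[11.5,10.3,-5,0,0,0],[12.7,11.3,-5,0,0,0],[12.7,11.3,-5,0,0,0],[12.7,11.3,-3,0,0,0],[12.7,11.3,-3,0,0,0]]

```text
clock: 7.85
eef_pos: [513.9, 96.5, 146.5]
tool_rot: [-3.137, -0.0, 1.895]
force: [-0.6, -0.2, 0.2]
width: 0.4
gripper_force: 0.0
```

Run:
```python
from h import *
st();print(ctrl.read_state()['qpos'].round(2))
g=ctrl.get_image("top"); a=g["pixels"][110:260,240:390,::-1]
cv2.imwrite("pics/top4.png",cv2.resize(a,(600,600),interpolation=cv2.INTER_CUBIC))
```

```text
t 7.85 sign xy -2.2 125.5 tip z 73.5 rot [-3.1375e+00 -2.0000e-04  1.8950e+00] yawerr -0.0025 F [-0.6 -0.2  0.2] w 0.3660861873597036 q7 0.8162325359159119
[-0.6   0.77  0.57  2.01 -0.75  0.59  0.82]
```

View pics/top4.png

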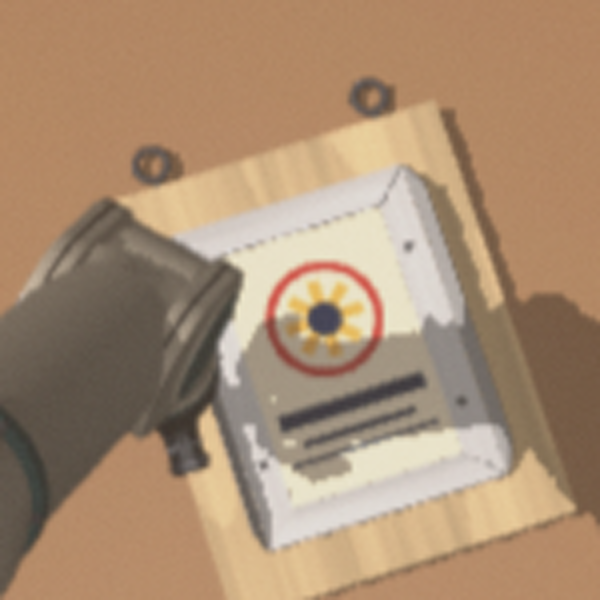

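Top and bottom are flat, and the board's TR corner (349,134.5) hasn't moved. Lower to tip z ≈ 48, then push right.

Request:
send_rows:
  rows:
    - [[0,0,1,0,0,0],[0,0,2,0,0,0],[0,0,2.4,0,0,0],[0,0,2.4,0,0,0],[0,0,2.4,0,0,0]]

```text
clock: 8.4
eef_pos: [515.7, 97.8, 123.9]
tool_rot: [-3.141, 0.0, 1.897]
force: [0.1, 0.3, 0.5]
width: 0.0
gripper_force: 0.0
```

```bash
python3 -c "from h import *;st()"
```

```text
t 8.4 sign xy -0.1 126.1 tip z 50.9 rot [-3.1414  0.      1.8966] yawerr -0.0009 F [0.1 0.3 0.5] w 0.03686894861653437 q7 0.8484242700703325
```

Request:
send_rows:
  rows:
    - [[-0.4,0,0,0,0,0],[-0.8,0,0,0,0,0],[-1.1,0,0,0,0,0],[-1.4,0,0,0,0,0],[-1.7,0,0,0,0,0],[-2.0,0,0,0,0,0]]

```text
clock: 9.0
eef_pos: [522.2, 78.8, 123.9]
tool_rot: [3.142, -0.0, 1.897]
force: [-0.1, 2.3, 3.1]
width: 0.2
gripper_force: 1.8
```

```bash
python3 -c "from h import *;st()"
```

```text
t 9.0 sign xy -0.1 106.1 tip z 50.9 rot [ 3.1416e+00 -4.0000e-04  1.8967e+00] yawerr -0.0008 F [-0.1  2.3  3.1] w 0.17079159020188436 q7 0.877535653072249
```

The tip is a bit high, so I'll back off, lower 4 mm and push again.

Request:
send_rows:
  rows:
    - [[1.0,0,0,0,0,0],[1.4,0,0,0,0,0],[1.4,0,0.4,0,0,0],[1.4,0,0.4,0,0,0],[1.0,0,0.4,0,0,0],[0.6,0,0.4,0,0,0],[0.3,0,0.4,0,0,0],[0,0,0.4,0,0,0],[-0.2,0,0.4,0,0,0]]

```text
clock: 9.9
eef_pos: [522.9, 76.9, 120.1]
tool_rot: [3.141, -0.0, 1.897]
force: [-1.0, 0.7, 2.7]
width: 0.0
gripper_force: 1.2
```

```bash
python3 -c "from h import *;st()"
```

```text
t 9.9 sign xy -0.0 104.0 tip z 47.1 rot [ 3.1413e+00 -4.0000e-04  1.8967e+00] yawerr -0.0008 F [-1.   0.7  2.7] w 0.04548262501729013 q7 0.8855744785543294
```

Request:
send_rows:
  rows:
    - [[-0.2,0,0,0,0,0],[-0.4,0,0,0,0,0],[-0.6,0,0,0,0,0]]

```text
clock: 10.2
eef_pos: [524.9, 71.0, 119.9]
tool_rot: [3.141, 0.0, 1.897]
force: [0.8, 0.7, -0.2]
width: 0.2
gripper_force: 0.3
```

Request:
send_rows:
  rows:
    - [[-0.3,0,0,0,0,0],[-0.6,0,0,0,0,0],[-0.9,0,0,0,0,0]]

```text
clock: 10.5
eef_pos: [527.6, 62.2, 119.8]
tool_rot: [-3.141, 0.001, 1.896]
force: [-0.8, -0.5, -0.2]
width: -0.2
gripper_force: 0.0
```

Request:
send_rows:
  rows:
    - [[-0.3,0,0,0,0,0],[-0.6,0,0,0,0,0],[-1.0,0,0,0,0,0],[-1.0,0,0,0,0,0]]

```text
clock: 10.9
eef_pos: [531.0, 52.5, 120.0]
tool_rot: [3.141, 0.001, 1.896]
force: [0.2, -0.1, -0.4]
width: 0.0
gripper_force: 0.0
```

Run:
```python
from h import *
st()
g=ctrl.get_image("side"); a=g["pixels"][110:310,220:440,::-1]
cv2.imwrite("pics/side5.png",cv2.resize(a,(660,600),interpolation=cv2.INTER_CUBIC))
```

```text
t 10.9 sign xy -0.1 78.3 tip z 47.0 rot [3.1413e+00 7.0000e-04 1.8957e+00] yawerr -0.0018 F [ 0.2 -0.1 -0.4] w 0.017301477999722828 q7 0.9192040271554399
```

View pics/side5.png

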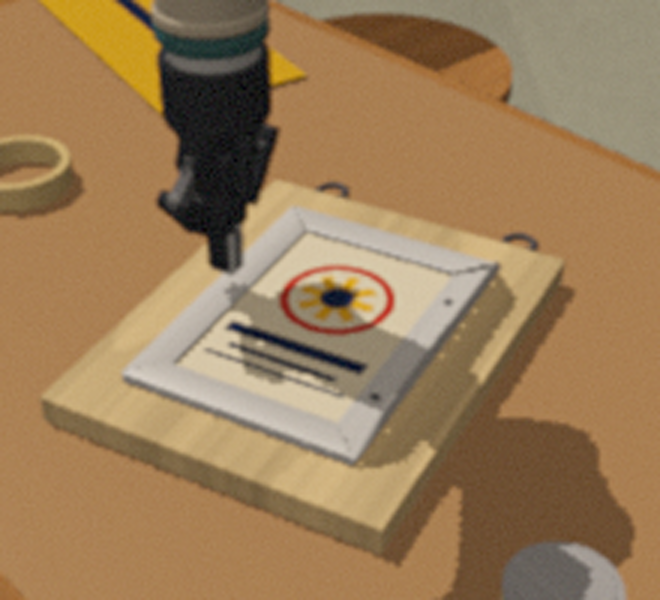

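The left rail is flat and only the right one still stands. Cross over to the right.

Request:
send_rows:
  rows:
    - [[0,0,-2,0,0,0],[0,0,-4,0,0,0],[-4,0,-4.5,0,0,0],[-8,0,-4.5,0,0,0],[-12,0,-4.5,0,0,0],[-16,0,-4.5,0,0,0],[-19,0,-4.5,0,0,0],[-20.4,0,-4.5,0,0,0],[-20.4,0,-4.5,0,0,0],[-20.4,0,-4.5,0,0,0]]

```text
clock: 11.95
eef_pos: [595.6, -137.9, 164.4]
tool_rot: [-3.141, -0.003, 1.898]
force: [0.7, 1.3, -0.0]
width: 0.0
gripper_force: 0.0
```

```bash
python3 -c "from h import *;st()"
```

```text
t 11.95 sign xy -0.1 -122.7 tip z 91.4 rot [-3.1410e+00 -2.6000e-03  1.8979e+00] yawerr 0.0004 F [ 0.7  1.3 -0. ] w 0.0013681101080159146 q7 1.0848551848504828
```

Request:
send_rows:
  rows:
    - [[-0.2,0,1.5,0,0,0],[-0.2,0,3,0,0,0],[-0.2,0,4,0,0,0],[-0.2,0,4.5,0,0,0],[-0.2,0,4.5,0,0,0],[-0.2,0,4.5,0,0,0]]

```text
clock: 12.55
eef_pos: [596.8, -141.9, 119.9]
tool_rot: [-3.142, 0.0, 1.897]
force: [1.4, 0.1, -0.5]
width: -0.0
gripper_force: 0.0
```

```bash
python3 -c "from h import *;st()"
```

```text
t 12.55 sign xy -0.3 -126.9 tip z 46.9 rot [-3.1415e+00  2.0000e-04  1.8967e+00] yawerr -0.0008 F [ 1.4  0.1 -0.5] w -0.03459245791638685 q7 1.1248512347825617
```

Request:
send_rows:
  rows:
    - [[0.4,0,0,0,0,0],[0.8,0,0,0,0,0],[1.1,0,0,0,0,0],[1.4,0,0,0,0,0],[1.6,0,0,0,0,0],[1.8,0,0,0,0,0],[2.0,0,0,0,0,0]]

```text
clock: 13.25
eef_pos: [590.3, -122.8, 119.9]
tool_rot: [3.142, 0.0, 1.897]
force: [0.8, -1.2, 1.2]
width: 0.3
gripper_force: 1.0
```

```bash
python3 -c "from h import *;st()"
```

```text
t 13.25 sign xy -0.2 -106.7 tip z 46.9 rot [3.1415e+00 3.0000e-04 1.8968e+00] yawerr -0.0007 F [ 0.8 -1.2  1.2] w 0.28215404819125606 q7 1.1109249388493112
```

Request:
send_rows:
  rows:
    - [[0.2,0,0,0,0,0],[0.4,0,0,0,0,0],[0.6,0,0,0,0,0],[0.8,0,0,0,0,0]]

```text
clock: 13.65
eef_pos: [588.0, -115.3, 120.2]
tool_rot: [3.141, 0.0, 1.897]
force: [1.8, -0.6, 3.0]
width: 0.1
gripper_force: 1.2
```

Request:
send_rows:
  rows:
    - [[0.3,0,0,0,0,0],[0.6,0,0,0,0,0],[1.0,0,0,0,0,0],[1.4,0,0,0,0,0],[1.9,0,0,0,0,0],[1.9,0,0,0,0,0]]

```text
clock: 14.25
eef_pos: [581.2, -95.8, 119.6]
tool_rot: [-3.141, -0.002, 1.898]
force: [-0.6, 1.3, -0.3]
width: -0.0
gripper_force: 0.0
```

Request:
send_rows:
  rows:
    - [[0,0,-3,0,0,0],[0,0,-6,0,0,0],[0,0,-10,0,0,0],[0,0,-14,0,0,0],[0,0,-14,0,0,0],[0,0,-14,0,0,0]]

```text
clock: 14.85
eef_pos: [582.0, -97.1, 260.7]
tool_rot: [3.14, 0.0, 1.897]
force: [-0.2, -0.3, -1.0]
width: 0.4
gripper_force: 0.0
```

Run:
```python
from h import *
st()
g=ctrl.get_image("side"); a=g["pixels"][110:310,220:440,::-1]
cv2.imwrite("pics/side6.png",cv2.resize(a,(660,600),interpolation=cv2.INTER_CUBIC))
```

```text
t 14.85 sign xy 0.1 -79.8 tip z 187.7 rot [3.1397e+00 3.0000e-04 1.8970e+00] yawerr -0.0005 F [-0.2 -0.3 -1. ] w 0.42404799726821957 q7 0.9601472861032244
```

View pics/side6.png

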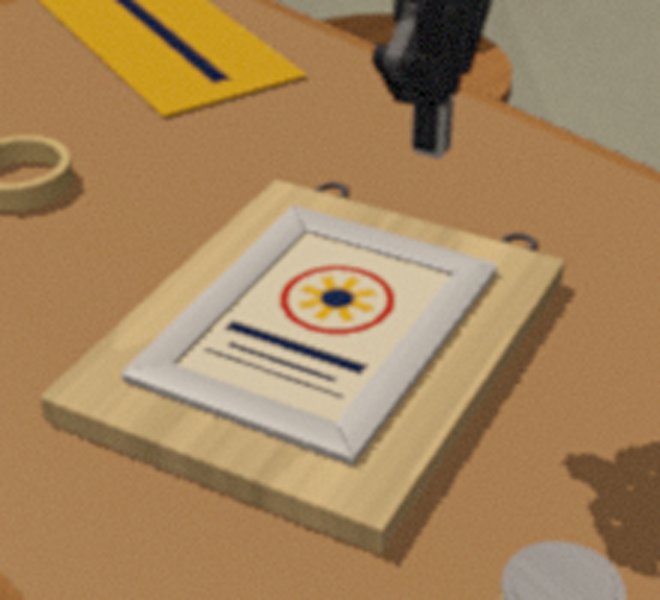

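All four rails lie flat, the sign hasn't moved (corners at the same pixels) and the arm is clear.

```bash
python3 -c "from cell import ctrl;print(ctrl.finish_job())"
```

```text
the job is handed in; nothing more can be done
None
```

I shut the four rails with light pushes in the order top, bottom, left, right, and handed the job in at about 15 s of the 54 s. The highest force I read was about 19 N (limit 25 N), on the bottom rail, and in the last picture all four rails were flat, the sign unmoved and the arm clear. The hand-in call returned no verdict.

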